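# Change the feed gear of a coil winder through its H-gate

### The job

Change the feed on the coil winder: push the orange-knobbed lever with the fingertips back to neutral, across, and fully home into the corner slot of the gate that has the green marker, and leave it there. Only push the lever, never grip it, do not force it against the gate, and do not run it into any of the other three colour-marked slots. Leave everything lying on the bench and on the machine where it is.

Things in the scene. Friction and masses are not known exactly. Their poses are not given: they have to be found in the camera images.
- winder: Bench coil winder, fixed, at a varying place and yaw: grey gearbox 170 x 170 mm with an aluminium gate plate on top; dark grey bed to its left with spindle, bobbin and tailstock (up to 125 mm high), blue motor behind (up to 130 mm), hand wheel on the right. Origin on the bench under the gate's centre; x to the machine's rear (away from the robot), y along the spindle to its left, z up.
- gate (a point): Centre of the gate, on the plate's top, 131 mm above the bench; axes as the winder's. Three lanes along x at y = +29, 0, -29 mm, each with a front (-x) and a rear (+x) slot ending at x = +-37 mm, joined by the neutral channel along y at x = 0. Tongues 13 mm wide with round ends part the lanes and begin 10 mm from x = 0: the lever crosses only in neutral, stem within 4 mm of x = 0.
- knob (a point): Centre of the orange upright cylinder knob, 33 mm across, 46 mm high, on the lever; z axis up the lever. The steel stem (12 mm across) swings two ways about a pivot 106 mm below the gate's centre, 185 mm from the knob's centre. Upright in neutral the knob is 210 mm above the bench; home in a corner slot it is 51 mm along x and 49 mm along y from the gate's centre and 196 mm above the bench.
- stem_at_gate (a point): Point on the lever's axis 100 mm from the pivot, about where the stem passes the gate plate.
- lever_shift (a joint): Swing of the lever along the winder's x, rad: 0 in neutral, + towards the rear (+x), - towards the front; stops at +-0.28, which is fully home in a slot. A stiff joint that stays where it is left (about 2 N at the knob to move it). Starts anywhere from -0.27 to 0.27 in the middle lane.
- lever_cross (a joint): Swing of the lever along the winder's y, rad: 0 in the middle lane, +0.28 (stop) in the left lane (+y), -0.28 (stop) in the right lane (-y). Stays where it is left (about 2 N at the knob). Starts within 0.02 of 0.
- marker_green: Green plastic marker, 24 x 26 x 4 mm, plugged on the gate plate just past the closed end of the corner slot it names. The four markers sit at x = +-57, y = +-40 mm from the gate's centre in the winder's axes, one per corner slot, in a varying arrangement; the two slots of the middle lane have none. Origin at the centre of its underside. It marks the slot wanted.
- marker_yellow: Yellow marker of another corner slot, same size.
- marker_blue: Blue marker of another corner slot, same size.
- marker_red: Red marker of another corner slot, same size.
- bobbin: Loose white bobbin, 50 x 50 x 50 mm, standing on the front left of the winder's bed; origin under its centre. To be left alone.
- transformer: Loose small transformer with yellow tape, 56 x 50 x 46 mm, standing on the winder's bed left of the bobbin; origin under its centre. To be left alone.
- toroid: Loose copper-coloured toroid, 60 mm across, 24 mm high, on the bench; origin under its centre. To be left alone.
- capacitor: Loose black capacitor can, 35 mm across, 55 mm high, standing on the bench; origin under its centre. To be left alone.
- screwdriver: Loose screwdriver with orange handle, 200 mm long, lying on the bench. To be left alone.
- cutters: Loose side cutters with blue handles, about 150 mm long, lying on the bench. To be left alone.

How it is judged:
On the way, in this order (a step that is already met when the one before it is completed fails the run):
1. the lever stands in neutral in the lane of the green-marked slot (horizontal distance between stem_at_gate and marker_green below 0.072 m and not (value of joint lever_shift above 0.09 rad or value of joint lever_shift below -0.09 rad) and (value of joint lever_cross above 0.22 rad or value of joint lever_cross below -0.22 rad)), for 0.05 s.
2. the lever is fully home in the green-marked slot (horizontal distance between stem_at_gate and marker_green below 0.04 m and (value of joint lever_shift above 0.25 rad or value of joint lever_shift below -0.25 rad) and (value of joint lever_cross above 0.25 rad or value of joint lever_cross below -0.25 rad)), for 0.2 s.
At the end, for the whole second after the job is handed in: The lever rests fully home in the slot with the green marker: the stem at the gate within 40 mm of the green marker's centre, and both swings past 0.25 rad (the stops are at 0.28 rad) (all of step 2 and velocity of joint lever_shift between -0.05 and 0.05 rad/s and velocity of joint lever_cross between -0.05 and 0.05 rad/s); the robot touches nothing.
It fails at once if the lever is run more than halfway into a slot with a yellow, blue or red marker ((horizontal distance between stem_at_gate and marker_yellow below 0.042 m or horizontal distance between stem_at_gate and marker_blue below 0.042 m or horizontal distance between stem_at_gate and marker_red below 0.042 m) and (value of joint lever_shift above 0.17 rad or value of joint lever_shift below -0.17 rad)).
It fails at once if the knob or stem is taken between the fingers ((x of the grasp point in the frame of knob between -0.013 and 0.013 m and y of the grasp point in the frame of knob between -0.013 and 0.013 m and z of the grasp point in the frame of knob between -0.024 and 0.034 m) or (x of the grasp point in the frame of knob between -0.0085 and 0.0085 m and y of the grasp point in the frame of knob between -0.0085 and 0.0085 m and z of the grasp point in the frame of knob between -0.075 and -0.024 m)).
It fails at once if the machine or its lever is forced (more than 60 N) (contact force between any of the arm, the fingers and winder above 60 N).
It fails at once if a loose thing is moved more than 20 mm, or a standing one tipped (distance of any of bobbin, transformer, toroid, capacitor, screwdriver, cutters from where it was at the start of the episode above 0.02 m or angle between any of bobbin, transformer, toroid, capacitor's own z axis and vertical above 0.5 rad).
It also fails if it takes over 67 s, if anything falls off the work surface, if the arm or the gripper's body presses on something with over 40 N, if the wrist force passes 120 N, or if a joint passes its speed limit or range.

### The arm

A 6-joint arm with a two-finger parallel gripper is mounted at the origin on the work surface. World frame = base frame: x ahead of the robot, y to its left, z up, the work surface at z = 0. Lengths are in m, angles in rad, forces in N, time in s.
With the tool pointing down it reaches from about 0.35 to 0.775 m from the base axis. Payload 7.3 kg.
Tool frame: the origin (TCP) lies on the centre line of the jaws, within the pads' length; the fingertips stand tip_reach ahead of it and the grasp point (between the pads) lies 6 mm ahead of it (tip_reach is the distance from the TCP to the fingertips, in m); x points along the fingers, y is the direction in which the jaws open and shut, and the axes are right-handed (so a half turn about x gives the same grasp; the last joint's range is limited). The gripper opens to 92 mm and grips with 3 to 60 N. Pads are 19 mm wide; open, the fingers measure 130 mm over their backs; the gripper's body (75 mm by 190 mm) begins 47 mm behind the grasp point.
Start: joints at [-1.316, 0.342, 1.524, -0, 1.275, -0.146], TCP at [0.205, -0.483, 0.252] pointing down, gripper open.
Joint ranges: [-2.53, 2.53], [-0.77, 2.02], [0.04, 2.7], [-1, 4.14], [0.28, 2.66], [-3.11, 3.11]. Speed limits (rad/s): [2.57, 2.57, 3.14, 3.14, 3.14, 3.14].

### API

Orientations are given as [roll, pitch, yaw] about the fixed x, y, z axes, in that order (R = Rz(yaw) Ry(pitch) Rx(roll)).
In Python, from cell import observe, read_camera, get_calibration, hand_in, tip_reach gives the robot as it stands. The module is installed in compiled form; this text tells all that it offers.
- The arm moves only by the shell command python3 -m crank 'ROWS' [FORCE]. ROWS is JSON, a list of rows, each an object of numbers: "fingers": the opening, from -1 (shut) to 1 (fully open); "tx", "ty", "tz": the shift along the tool's x, y, z in units of 40 mm (1.0 is 40 mm); "roll": the turn about the tool's x in units of 10 degrees (1.0 is 10 degrees). In form: [{"fingers": .., "tx": .., "ty": .., "tz": .., "roll": ..}, ...]. A call has exactly 8 rows; each row is the pose to reach, as a shift and turn from the pose commanded when the call began, along the tool's axes at that moment; what a row does not reach only later rows make up. A row lasts 1/8 s, in which the tool goes at most 62.5 mm and 10.7 degrees, less where a joint would pass 70% of its speed; a pose out of reach is approached as far as the arm can. A call with a gripper value outside its range is refused whole. The fingers move at their own pace and stop on an object; FORCE is the grip in N (left out, the last holds). Time passes only in rows, so rows that repeat a pose let the fingers close, or fill a call up. It gives the time, the measured TCP pose, the force and the opening at its end, in the units of the state.
- observe(): the state, without advancing time (a new reading comes with each control period).
- read_camera(name): name is "scene" or "top" or "wrist"; returns (picture, depth): 480x640x3 uint8, red, green, blue; 480x640 float32, m along the optical axis (not along the pixel's ray), 0 where there is no reading.
- get_calibration(name): a dict with "vertical_fov" (degrees; the focal length in pixels is half the picture's height over the tangent of half this angle, whatever the lens; pixels are square), "cx", "cy" (the principal point, pixels), "dist_coeffs" ([k1, k2, p1, p2, k3] as OpenCV has them; the pictures are not rectified), "pose" (4x4, takes a point from camera to world coordinates); the wrist camera has in their place "T_tool_cam" (4x4, takes a point from camera to tool coordinates, whose origin is the TCP and whose axes are the tool frame's). Camera axes: x right, y down, z forward; pixel columns grow to the right and rows downward; lengths in m; the calibration is good to about 2 mm. A picture is of the moment at which its call begins: read the wrist's pose just before it. get_calibration takes no time and is no camera call.
- hand_in(): hands the job in, once; it reports no verdict.
The state is a dict: "time": time; "qpos": joint angles; "qvel": joint speeds; "joint_efforts": joint torques, N m; "tool_pos": TCP position; "tool_rot": TCP orientation; "contact_force": force on the tool from outside, world axes, zero at the start; "torque": the same for the moment, N m; "opening": finger opening in m.
Only numpy, scipy, OpenCV 4.12 (cv2) and the standard library are available. Lean on these libraries where they do the work, as an engineer would, in place of code of your own. Each camera call takes 0.05 s, during which the arm holds its last target. There are 200 camera calls.

## Working session

There is one attempt and no reset: what is moved stays moved. The work goes in short steps, Python scripts to look and compute and a shell command to move; the robot and the scene stay as the last step left them, time stands still between calls to the robot, and variables do not carry over. Pictures are saved under pics/ and viewed, about 8 in all and at most 12, crops included, and the job is handed in when it is done.

```bash
mkdir -p pics; cat > h.py <<'E'
import numpy as np,cv2
from cell import *
from scipy.spatial.transform import Rotation as R
def snap(n,f=None):
    o=observe(); im,d=read_camera(n); c=get_calibration(n)
    if f: cv2.imwrite('pics/'+f,im[:,:,::-1])
    if n=='wrist':
        T=np.eye(4);T[:3,:3]=R.from_euler('xyz',o['tool_rot']).as_matrix();T[:3,3]=o['tool_pos'];P=T@c['T_tool_cam']
    else: P=np.array(c['pose'])
    return im,d,c,P
def cloud(im,d,c,P):
    h,w=d.shape; f=h/2/np.tan(np.radians(c['vertical_fov'])/2)
    K=np.array([[f,0,c['cx']],[0,f,c['cy']],[0,0,1]])
    v,u=np.mgrid[:h,:w]; uv=np.stack([u,v],-1).reshape(-1,1,2).astype(float)
    n=cv2.undistortPoints(uv,K,np.array(c['dist_coeffs'],float)).reshape(h,w,2)
    X=np.dstack([n*d[...,None],d])
    W=X@P[:3,:3].T+P[:3,3]; W[d==0]=np.nan
    return W
E
python3 - <<'E'
from h import *
o=observe();print(o,tip_reach)
for n in ['scene','top']:
    im,d,c,P=snap(n,n+'0.png'); W=cloud(im,d,c,P); np.savez(n+'0.npz',im=im,W=W); print(n,P[:3,3],P[:3,2])
E
```

```text
{'time': 0.0, 'qpos': array([-1.31602244e+00,  3.42702440e-01,  1.52501774e+00,  1.49880343e-05,
        1.27538610e+00, -1.45978126e-01]), 'qvel': array([ 0.0005813 ,  0.00035727,  0.00079988,  0.00126275, -0.00065628,
        0.00049373]), 'joint_efforts': array([ 2.44414550e-03, -4.31234765e+01, -2.44215578e+01,  7.20574474e-02,
        5.58462983e-02, -1.17545346e-04]), 'tool_pos': array([ 0.20474997, -0.48303036,  0.25105521]), 'tool_rot': array([-1.72624296,  1.56928264,  1.81609733]), 'contact_force': array([-0.09129494,  0.2792952 , -0.08177242]), 'torque': array([-0.01625056, -0.01139619, -0.00963037]), 'opening': 0.09164225914265235} 0.025
scene [1.21831385 0.30417143 1.08835665] [-0.5931783  -0.28036426 -0.75467568]
top [ 0.34279893 -0.04983054  1.46837742] [ 0.12571787  0.01291649 -0.99198195]
```

View pics/top0.png

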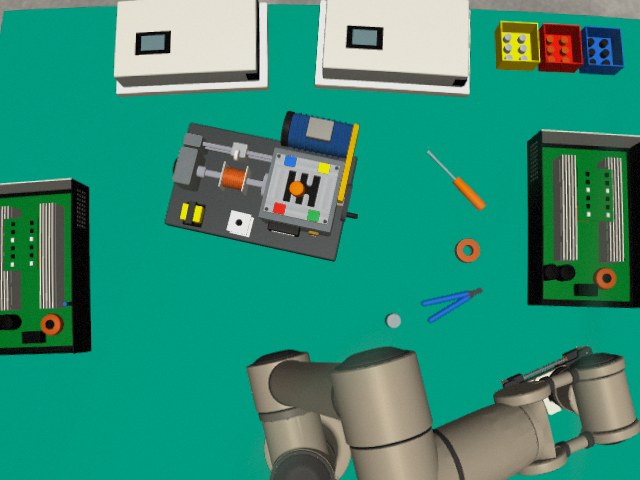

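View pics/scene0.png

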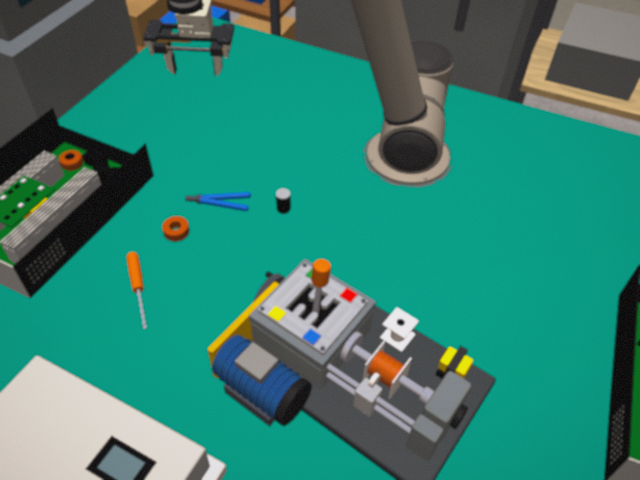

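The top view shows markers blue (290,160), yellow (324,168), red (279,208) and green (313,215), which is the front-right slot. The knob is at (296,188).

```bash
cat > est.py <<'E'
from h import *
from scipy.optimize import least_squares
from scipy.ndimage import label
Q={}
for n in ['top','scene']:
    z=np.load(n+'0.npz');im,W=z['im'],z['W']
    hsv=cv2.cvtColor(im,cv2.COLOR_RGB2HSV);h,s,v=[hsv[...,i].astype(int) for i in range(3)]
    reg=(W[...,2]>.12)&(W[...,2]<.15)&(s>150)&(v>90)
    for c,(a,b) in dict(red=(0,5),green=(45,75),blue=(100,125),yellow=(22,35)).items():
        m=reg&(((h>=a)&(h<=b))|((c=='red')&(h>175)))
        l,k=label(m)
        for i in range(1,k+1):
            q=l==i
            if q.sum()>25: 
                p=np.median(W[q],0);print(n,c,q.sum(),p.round(4)); Q.setdefault((n,c),[]).append(p)
    m=(W[...,2]>.16)&(W[...,2]<.25)&(s>150)&(h>5)&(h<18)&(W[...,0]>.4)&(abs(W[...,1])<.4)
    P=W[m];print(n,'knob',m.sum(),P.mean(0).round(4),P.min(0).round(4),P.max(0).round(4)); t=P[P[:,2]>P[:,2].max()-.006];print(' top',len(t),t.mean(0).round(4))
E
python3 est.py
```

```text
top red 109 [0.5665 0.0754 0.1357]
top green 101 [ 0.551  -0.0032  0.1355]
top blue 103 [0.6778 0.0531 0.1359]
top yellow 47 [ 0.6687 -0.0796  0.122 ]
top yellow 110 [ 0.6629 -0.0259  0.1352]
top yellow 32 [ 0.63   -0.0732  0.1222]
top knob 198 [0.5937 0.0297 0.2293] [0.5799 0.0144 0.193 ] [0.6101 0.0468 0.2397]
 top 44 [0.5979 0.0289 0.2354]
scene red 120 [0.5671 0.0757 0.1366]
scene blue 127 [0.6785 0.0536 0.1347]
scene yellow 70 [ 0.6131 -0.0675  0.1218]
scene yellow 40 [ 0.6448 -0.0734  0.1217]
scene yellow 133 [ 0.6628 -0.0243  0.1357]
scene knob 390 [0.6035 0.0332 0.222 ] [0.5804 0.0172 0.191 ] [0.6163 0.0466 0.2372]
 top 132 [0.5982 0.0306 0.2333]
```

```bash
cat >> h.py <<'E'
C=np.array([.6146,.0249]); YAW=-.199
ex=np.array([np.cos(YAW),np.sin(YAW)]); ey=np.array([-ex[1],ex[0]])
def tool():
    o=observe(); Rm=R.from_euler('xyz',o['tool_rot']).as_matrix(); p=o['tool_pos']
    w=np.array([(p[:2]-C)@ex,(p[:2]-C)@ey,p[2]]); return o,Rm,p,w
def goto(x,y,z):
    o,Rm,p,w=tool(); t=np.r_[C+x*ex+y*ey,z]; s=Rm.T@(t-p)/.04
    yt=Rm[:,1]; # roll so tool y lies along +-ey
    b=[]
    for g in (ey,-ey):
        g3=Rm.T@np.r_[g,0]; b.append(np.degrees(np.arctan2(g3[2],g3[1]))/10)
    print('winder tool',w.round(4),'shift',s.round(3),'roll opts',np.round(b,3),'q6',o['qpos'][5].round(2),'F',o['contact_force'].round(1),'t',o['time'])
E
python3 -c "
from h import *
goto(-.085,.002,.30)"
```

```text
winder tool [-0.3013 -0.5789  0.2511] shift [ -1.207  -8.937 -12.663] roll opts [-14.563   3.437] q6 -0.15 F [ 0.2 -0.1 -0.1] t 0.1
```

```bash
python3 -m crank '[{"fingers":-1,"tx":-1.2,"ty":0,"tz":0,"roll":0},{"fingers":-1,"tx":-1.2,"ty":-0.9,"tz":-1.2,"roll":0.5},{"fingers":-1,"tx":-1.2,"ty":-1.7,"tz":-2.4,"roll":1},{"fingers":-1,"tx":-1.2,"ty":-2.5,"tz":-3.6,"roll":1.5},{"fingers":-1,"tx":-1.2,"ty":-3.4,"tz":-4.8,"roll":2},{"fingers":-1,"tx":-1.2,"ty":-4.2,"tz":-6.0,"roll":2.5},{"fingers":-1,"tx":-1.2,"ty":-5.1,"tz":-7.2,"roll":3},{"fingers":-1,"tx":-1.2,"ty":-5.9,"tz":-8.4,"roll":3.44}]' 20; python3 -c "
from h import *
goto(-.085,.002,.30)"
```

```text
time: 1.1
tool_pos: [0.4227, -0.1331, 0.2996]
tool_rot: [0.446, 1.571, -2.898]
contact_force: [0.1, -1.6, -0.0]
opening: 0.0163
winder tool [-0.1569 -0.1928  0.2996] shift [-0.01  -4.876 -1.782] roll opts [17.982 -0.018] q6 1.29 F [ 0.1 -1.6 -0. ] t 1.1
```

```bash
python3 -m crank '[{"fingers":-1,"tx":0,"ty":-1.2,"tz":-0.4,"roll":0},{"fingers":-1,"tx":0,"ty":-2.4,"tz":-0.8,"roll":0},{"fingers":-1,"tx":0,"ty":-3.6,"tz":-1.2,"roll":0},{"fingers":-1,"tx":0,"ty":-4.88,"tz":-1.78,"roll":0},{"fingers":-1,"tx":0,"ty":-4.88,"tz":-1.78,"roll":0},{"fingers":-1,"tx":0,"ty":-4.88,"tz":-1.78,"roll":0},{"fingers":-1,"tx":0,"ty":-4.88,"tz":-1.78,"roll":0},{"fingers":-1,"tx":0,"ty":-4.88,"tz":-1.78,"roll":0}]'; python3 -c "
from h import *
goto(-.085,.002,.225)
im,d,c,P=snap('wrist','w1.png');W=cloud(im,d,c,P);np.savez('w1.npz',im=im,W=W);print(d[200:480:60,320])
"
```

```text
time: 2.1
tool_pos: [0.5303, 0.0412, 0.3]
tool_rot: [2.717, 1.57, -0.626]
contact_force: [0.5, 0.2, 0.9]
opening: 0.0008
winder tool [-0.0858 -0.0006  0.3   ] shift [ 1.874 -0.066 -0.021] roll opts [ 1.7987e+01 -1.3000e-02] q6 1.71 F [0.5 0.2 0.9] t 2.1
[0.30267158 0.4532312  0.08493438 0.07636196 0.05589903]
```

View pics/w1.png

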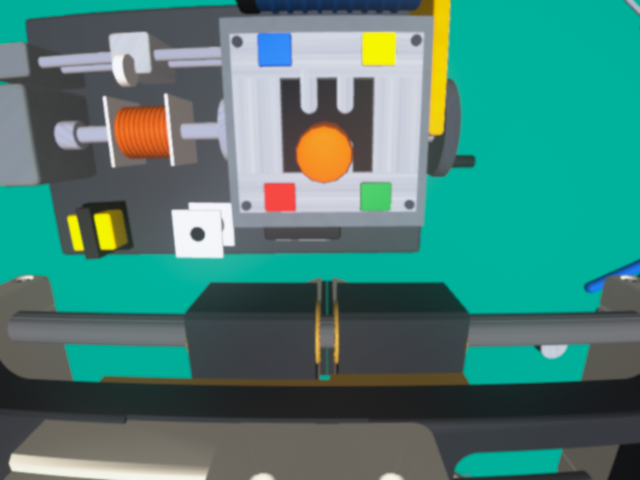

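The wrist view shows the knob at (324,153) and green at (375,196), with the closed fingers centred near column 327. Next I refine the positions and measure the finger extents.

```bash
python3 - <<'E'
from h import *
z=np.load('w1.npz');im,W=z['im'],z['W']
hsv=cv2.cvtColor(im,cv2.COLOR_RGB2HSV);S=hsv[...,1]
wf=lambda p:np.array([(p[:2]-C)@ex,(p[:2]-C)@ey,p[2]]).round(4)
for n,(u,v) in dict(blue=(274,50),yellow=(378,48),red=(280,197),green=(375,196)).items():
    p=np.nanmedian(W[v-6:v+7,u-6:u+7].reshape(-1,3),0);print(n,p.round(4),wf(p))
m=(S>150)&(hsv[...,0]>5)&(hsv[...,0]<18)&(W[...,2]>.18);m[:,:280]=0;m[:,370:]=0
k=W[m&(W[...,2]>np.nanpercentile(W[m][:,2],60)-.003)];print('knobtop',len(k),wf(k.mean(0)),wf(k.min(0)),k[:,2].max())
for v,u in [(285,215),(285,310),(370,195),(370,460),(300,318),(360,318),(340,327),(290,440)]:print((u,v),wf(W[v,u]))
E
```

```text
blue [0.6781 0.0511 0.135 ] [0.057  0.0383 0.135 ]
yellow [ 0.6637 -0.027   0.1351] [ 0.0584 -0.0412  0.1351]
red [0.567  0.0723 0.1353] [-0.0561  0.0371  0.1353]
green [ 0.5521 -0.0051  0.1353] [-0.0554 -0.0418  0.1353]
knobtop 2462 [-0.0185  0.      0.2317] [-0.0306 -0.0179  0.229 ] 0.23480698366450584
(215, 285) [-0.049   0.0271  0.3478]
(310, 285) [-0.0487  0.0028  0.3485]
(195, 370) [-0.0619  0.0275  0.3656]
(460, 370) [-0.0626 -0.0309  0.3649]
(318, 300) [-0.0504  0.0007  0.3539]
(318, 360) [-0.0628  0.0007  0.3601]
(327, 340) [-0.0583 -0.0014  0.3587]
(440, 290) [-0.049  -0.0292  0.3516]
```

```bash
python3 -m crank '[{"fingers":-1,"tx":1,"ty":0,"tz":0,"roll":0},{"fingers":-1,"tx":1.9,"ty":0,"tz":0,"roll":0},{"fingers":-1,"tx":1.9,"ty":0,"tz":-0.5,"roll":0},{"fingers":-1,"tx":1.9,"ty":0,"tz":-0.9,"roll":0},{"fingers":-1,"tx":1.9,"ty":0,"tz":-1.1,"roll":0},{"fingers":-1,"tx":1.9,"ty":0,"tz":-1.3,"roll":0},{"fingers":-1,"tx":1.9,"ty":0,"tz":-1.45,"roll":0},{"fingers":-1,"tx":1.9,"ty":0,"tz":-1.45,"roll":0}]'; cat > look.py <<'E'
from h import *
import sys
goto(*map(float,sys.argv[1:4]))
wf=lambda p:np.array([(p[:2]-C)@ex,(p[:2]-C)@ey,p[2]])
for n in ['top','scene','wrist']:
    im,d,c,P=snap(n,sys.argv[4]+n+'.png' if len(sys.argv)>4 else None);W=cloud(im,d,c,P)
    hsv=cv2.cvtColor(im,cv2.COLOR_RGB2HSV);h,s=hsv[...,0],hsv[...,1]
    X=(W[...,:2]-C)
    m=(W[...,2]>.175)&(W[...,2]<.245)&(s>150)&(h>5)&(h<18)&(np.hypot(X[...,0],X[...,1])<.1)
    if m.sum()<15: print(n,'no knob');continue
    p=W[m];t=p[p[:,2]>np.percentile(p[:,2],98)-.005]
    q=np.array([wf(i) for i in t])
    print(n,m.sum(),len(t),'top mean',q.mean(0).round(4),'mid',((q.min(0)+q.max(0))/2).round(4),'shift/cross~',np.round(((q.min(0)+q.max(0))/2)[:2]/.208,3))
E
python3 look.py -.026 .002 .225
```

```text
time: 3.15
tool_pos: [0.5877, 0.0306, 0.2237]
tool_rot: [2.755, 1.571, -0.587]
contact_force: [-0.8, 0.3, 0.0]
opening: 0.0006
winder tool [-0.0275  0.0003  0.2237] shift [-0.033 -0.043 -0.038] roll opts [ 1.7996e+01 -4.0000e-03] q6 1.69 F [-0.8  0.3  0. ] t 3.15
top no knob
scene 404 175 top mean [-0.0005  0.0029  0.2338] mid [-0.0013  0.0037  0.2347] shift/cross~ [-0.006  0.018]
wrist 5197 4019 top mean [0.003  0.0003 0.2325] mid [-0.0005  0.      0.2322] shift/cross~ [-0.002  0.   ]
```

```bash
python3 -m crank '[{"fingers":-1,"tx":0,"ty":0,"tz":0.7,"roll":0},{"fingers":-1,"tx":0,"ty":-0.1,"tz":0.75,"roll":0},{"fingers":-1,"tx":0,"ty":-1.0,"tz":0.75,"roll":0},{"fingers":-1,"tx":0,"ty":-1.6,"tz":0.75,"roll":0},{"fingers":-1,"tx":0,"ty":-1.6,"tz":0.0,"roll":0},{"fingers":-1,"tx":0,"ty":-1.6,"tz":-0.7,"roll":0},{"fingers":-1,"tx":0,"ty":-1.6,"tz":-0.7,"roll":0},{"fingers":-1,"tx":0,"ty":-1.6,"tz":-0.7,"roll":0}]'; python3 look.py 0 -.004 .225
```

```text
time: 4.3
tool_pos: [0.6273, 0.088, 0.2234]
tool_rot: [0.153, 1.57, 3.095]
contact_force: [-0.2, -0.0, 0.2]
opening: 0.0002
winder tool [-1.000e-04  6.440e-02  2.234e-01] shift [-0.04   1.71  -0.003] roll opts [ 1.7997e+01 -3.0000e-03] q6 1.79 F [-0.2 -0.   0.2] t 4.3
top 21 13 top mean [0.0038 0.012  0.2346] mid [0.0044 0.0126 0.2355] shift/cross~ [0.021 0.061]
scene 277 84 top mean [0.0031 0.0017 0.234 ] mid [-2.000e-04  1.100e-03  2.352e-01] shift/cross~ [-0.001  0.006]
wrist 2106 723 top mean [ 7.700e-03 -2.000e-04  2.314e-01] mid [ 2.000e-04 -9.000e-04  2.316e-01] shift/cross~ [ 0.001 -0.004]
```

```bash
python3 -m crank '[{"fingers":-1,"tx":0,"ty":0.6,"tz":0,"roll":0},{"fingers":-1,"tx":0,"ty":0.8,"tz":0,"roll":0},{"fingers":-1,"tx":0,"ty":1.0,"tz":0,"roll":0},{"fingers":-1,"tx":0,"ty":1.2,"tz":0,"roll":0},{"fingers":-1,"tx":0,"ty":1.4,"tz":0,"roll":0},{"fingers":-1,"tx":0,"ty":1.6,"tz":0,"roll":0},{"fingers":-1,"tx":0,"ty":1.75,"tz":0,"roll":0},{"fingers":-1,"tx":0,"ty":1.75,"tz":0,"roll":0}]'; python3 look.py 0 -.013 .225 p2
```

```text
time: 5.45
tool_pos: [0.6136, 0.0187, 0.2234]
tool_rot: [0.62, 1.57, -2.722]
contact_force: [-0.5, 1.5, -0.0]
opening: 0.0007
winder tool [ 2.000e-04 -6.300e-03  2.234e-01] shift [-0.039  0.167  0.005] roll opts [ 1.7993e+01 -7.0000e-03] q6 1.68 F [-0.5  1.5 -0. ] t 5.45
top no knob
scene 156 27 top mean [ 0.0121 -0.0375  0.2278] mid [ 0.0111 -0.0354  0.2287] shift/cross~ [ 0.053 -0.17 ]
wrist 662 130 top mean [ 0.0159 -0.038   0.2119] mid [ 0.0156 -0.0377  0.2127] shift/cross~ [ 0.075 -0.181]
```

View pics/p2wrist.png

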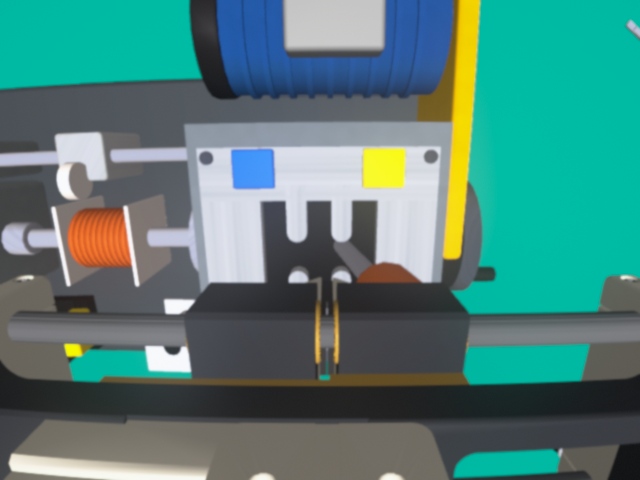

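The wrist view shows the stem at (350,255) in the neutral channel and leaning right. I push on gently to the stop.

```bash
python3 -m crank '[{"fingers":-1,"tx":0,"ty":0.05,"tz":0,"roll":0},{"fingers":-1,"tx":0,"ty":0.08,"tz":0,"roll":0},{"fingers":-1,"tx":0,"ty":0.1,"tz":0,"roll":0},{"fingers":-1,"tx":0,"ty":0.12,"tz":0,"roll":0},{"fingers":-1,"tx":0,"ty":0.14,"tz":0,"roll":0},{"fingers":-1,"tx":0,"ty":0.16,"tz":0,"roll":0},{"fingers":-1,"tx":0,"ty":0.16,"tz":0,"roll":0},{"fingers":-1,"tx":0,"ty":0.16,"tz":0,"roll":0}]'; python3 look.py 0 -.013 .225
```

```text
time: 6.6
tool_pos: [0.6125, 0.0129, 0.2237]
tool_rot: [2.064, 1.571, -1.277]
contact_force: [-0.2, 0.8, -0.6]
opening: 0.0004
winder tool [ 0.0003 -0.0121  0.2237] shift [-0.032  0.021  0.007] roll opts [ 1.7996e+01 -4.0000e-03] q6 1.67 F [-0.2  0.8 -0.6] t 6.6
top no knob
scene 160 27 top mean [ 0.0113 -0.043   0.2277] mid [ 0.0099 -0.042   0.2319] shift/cross~ [ 0.048 -0.202]
wrist 661 131 top mean [ 0.0159 -0.0429  0.2121] mid [ 0.0155 -0.0424  0.2127] shift/cross~ [ 0.075 -0.204]
```

```bash
python3 -m crank '[{"fingers":-1,"tx":0,"ty":-0.6,"tz":0,"roll":0},{"fingers":-1,"tx":-0.8,"ty":-0.6,"tz":0.8,"roll":0},{"fingers":-1,"tx":-1.5,"ty":-0.6,"tz":1.8,"roll":0},{"fingers":-1,"tx":-1.5,"ty":-0.6,"tz":1.8,"roll":0},{"fingers":-1,"tx":-1.5,"ty":-0.6,"tz":1.8,"roll":0},{"fingers":-1,"tx":-1.5,"ty":-0.6,"tz":1.8,"roll":0},{"fingers":-1,"tx":-1.5,"ty":-0.6,"tz":1.8,"roll":0},{"fingers":-1,"tx":-1.5,"ty":-0.6,"tz":1.8,"roll":0}]'; python3 look.py .05 -.045 .28 p3
```

```text
time: 7.75
tool_pos: [0.5469, 0.0506, 0.283]
tool_rot: [0.278, 1.57, -3.063]
contact_force: [-0.8, -0.3, 0.0]
opening: 0.0005
winder tool [-0.0715  0.0118  0.283 ] shift [ 0.073  1.418 -3.038] roll opts [ 1.7995e+01 -5.0000e-03] q6 1.72 F [-0.8 -0.3  0. ] t 7.75
top 148 63 top mean [-0.0009 -0.042   0.2309] mid [-0.0013 -0.0435  0.2322] shift/cross~ [-0.006 -0.209]
scene 393 129 top mean [ 0.0003 -0.0427  0.2291] mid [-0.0003 -0.0438  0.2297] shift/cross~ [-0.001 -0.21 ]
wrist 3914 2420 top mean [ 1.00e-04 -4.48e-02  2.28e-01] mid [-2.000e-04 -4.580e-02  2.287e-01] shift/cross~ [-0.001 -0.22 ]
```

View pics/p3wrist.png

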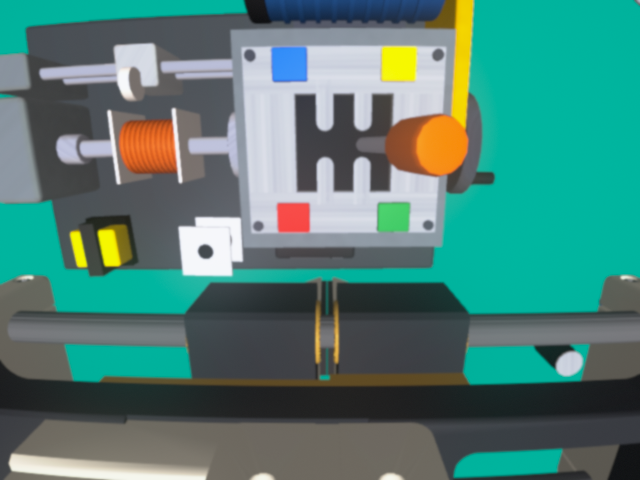

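The knob is now at (427,145), with a cross swing of about 0.21 rad, so it needs roughly 10 mm more. I go back and push further.

```bash
python3 -m crank '[{"fingers":-1,"tx":0,"ty":-0.3,"tz":-0.9,"roll":0},{"fingers":-1,"tx":0,"ty":-0.3,"tz":-1.79,"roll":0},{"fingers":-1,"tx":0.8,"ty":-0.3,"tz":-1.79,"roll":0},{"fingers":-1,"tx":1.48,"ty":-0.3,"tz":-1.79,"roll":0},{"fingers":-1,"tx":1.48,"ty":0.3,"tz":-1.79,"roll":0},{"fingers":-1,"tx":1.48,"ty":0.55,"tz":-1.79,"roll":0},{"fingers":-1,"tx":1.48,"ty":0.65,"tz":-1.79,"roll":0},{"fingers":-1,"tx":1.48,"ty":0.7,"tz":-1.79,"roll":0}]'; python3 -m crank '[{"fingers":-1,"tx":0,"ty":0.03,"tz":0,"roll":0},{"fingers":-1,"tx":0,"ty":0.05,"tz":0,"roll":0},{"fingers":-1,"tx":0,"ty":0.07,"tz":0,"roll":0},{"fingers":-1,"tx":0,"ty":0.09,"tz":0,"roll":0},{"fingers":-1,"tx":0,"ty":0.1,"tz":0,"roll":0},{"fingers":-1,"tx":0,"ty":0.1,"tz":0,"roll":0},{"fingers":-1,"tx":0,"ty":0.1,"tz":0,"roll":0},{"fingers":-1,"tx":0,"ty":0.1,"tz":0,"roll":0}]';python3 look.py 0 -.022 .225
```

```text
time: 8.9
tool_pos: [0.6115, 0.0095, 0.2249]
tool_rot: [-2.507, 1.57, 0.435]
contact_force: [0.2, 1.2, -0.6]
opening: 0.0008
time: 9.9
tool_pos: [0.6105, 0.0052, 0.2245]
tool_rot: [2.141, 1.571, -1.2]
contact_force: [0.8, 2.3, -1.1]
opening: 0.0006
winder tool [-1.000e-04 -2.010e-02  2.245e-01] shift [-0.012  0.047 -0.003] roll opts [ 1.7997e+01 -3.0000e-03] q6 1.65 F [ 0.8  2.3 -1.1] t 9.9
top no knob
scene 174 42 top mean [ 0.0104 -0.0507  0.2253] mid [ 0.0105 -0.0505  0.2269] shift/cross~ [ 0.051 -0.243]
wrist 885 140 top mean [ 0.016  -0.0518  0.2143] mid [ 0.0156 -0.0513  0.2151] shift/cross~ [ 0.075 -0.247]
```

```bash
python3 -m crank '[{"fingers":-1,"tx":0,"ty":0.02,"tz":0,"roll":0},{"fingers":-1,"tx":0,"ty":0.04,"tz":0,"roll":0},{"fingers":-1,"tx":0,"ty":0.06,"tz":0,"roll":0},{"fingers":-1,"tx":0,"ty":0.07,"tz":0,"roll":0},{"fingers":-1,"tx":0,"ty":0.07,"tz":0,"roll":0},{"fingers":-1,"tx":0,"ty":0.07,"tz":0,"roll":0},{"fingers":-1,"tx":0,"ty":0.07,"tz":0,"roll":0},{"fingers":-1,"tx":0,"ty":0.07,"tz":0,"roll":0}]';python3 look.py 0 -.022 .225
```

```text
time: 11.05
tool_pos: [0.6099, 0.0025, 0.2245]
tool_rot: [1.462, 1.571, -1.879]
contact_force: [1.7, 1.4, -0.2]
opening: 0.0005
winder tool [-2.000e-04 -2.280e-02  2.245e-01] shift [-0.013 -0.021 -0.004] roll opts [ 1.7997e+01 -3.0000e-03] q6 1.65 F [ 1.7  1.4 -0.2] t 11.05
top no knob
scene 177 45 top mean [ 0.0106 -0.0527  0.2253] mid [ 0.0102 -0.0523  0.2272] shift/cross~ [ 0.049 -0.251]
wrist 916 145 top mean [ 0.016  -0.0542  0.2143] mid [ 0.0158 -0.0539  0.2156] shift/cross~ [ 0.076 -0.259]
```

```bash
python3 -m crank '[{"fingers":-1,"tx":0,"ty":-0.7,"tz":0,"roll":0},{"fingers":-1,"tx":-0.8,"ty":-0.8,"tz":0.8,"roll":0},{"fingers":-1,"tx":-1.5,"ty":-0.8,"tz":1.8,"roll":0},{"fingers":-1,"tx":-1.5,"ty":-0.8,"tz":1.8,"roll":0},{"fingers":-1,"tx":-1.5,"ty":-0.8,"tz":1.8,"roll":0},{"fingers":-1,"tx":-1.5,"ty":-0.8,"tz":1.8,"roll":0},{"fingers":-1,"tx":-1.5,"ty":-0.8,"tz":1.8,"roll":0},{"fingers":-1,"tx":-1.5,"ty":-0.8,"tz":1.8,"roll":0}]'; python3 look.py .06 -.05 .285
```

```text
time: 12.2
tool_pos: [0.5459, 0.048, 0.2838]
tool_rot: [0.282, 1.57, -3.06]
contact_force: [-0.0, 0.9, 0.1]
opening: 0.0006
winder tool [-0.0719  0.009   0.2838] shift [-0.032  1.473 -3.299] roll opts [ 1.7995e+01 -5.0000e-03] q6 1.72 F [-0.   0.9  0.1] t 12.2
top 162 46 top mean [-0.0014 -0.0505  0.2289] mid [-1.000e-04 -5.210e-02  2.302e-01] shift/cross~ [-0.   -0.25]
scene 394 119 top mean [ 0.0016 -0.0515  0.2273] mid [ 0.0012 -0.0516  0.2289] shift/cross~ [ 0.006 -0.248]
wrist 3973 2103 top mean [ 2.000e-04 -5.380e-02  2.258e-01] mid [ 0.     -0.0548  0.2264] shift/cross~ [ 0.    -0.263]
```

Cross is about 0.26 rad, so the tongue clearance is thin. One more 3 mm push, then another look.

```bash
python3 -m crank '[{"fingers":-1,"tx":0,"ty":-0.3,"tz":-0.9,"roll":0},{"fingers":-1,"tx":0,"ty":-0.3,"tz":-1.79,"roll":0},{"fingers":-1,"tx":0.8,"ty":-0.3,"tz":-1.79,"roll":0},{"fingers":-1,"tx":1.48,"ty":-0.3,"tz":-1.79,"roll":0},{"fingers":-1,"tx":1.48,"ty":0.3,"tz":-1.79,"roll":0},{"fingers":-1,"tx":1.48,"ty":0.65,"tz":-1.79,"roll":0},{"fingers":-1,"tx":1.48,"ty":0.75,"tz":-1.79,"roll":0},{"fingers":-1,"tx":1.48,"ty":0.8,"tz":-1.79,"roll":0}]'; python3 -m crank '[{"fingers":-1,"tx":0,"ty":0.03,"tz":0,"roll":0},{"fingers":-1,"tx":0,"ty":0.05,"tz":0,"roll":0},{"fingers":-1,"tx":0,"ty":0.07,"tz":0,"roll":0},{"fingers":-1,"tx":0,"ty":0.08,"tz":0,"roll":0},{"fingers":-1,"tx":0,"ty":0.08,"tz":0,"roll":0},{"fingers":-1,"tx":0,"ty":0.08,"tz":0,"roll":0},{"fingers":-1,"tx":0,"ty":0.08,"tz":0,"roll":0},{"fingers":-1,"tx":0,"ty":0.08,"tz":0,"roll":0}]';python3 look.py 0 -.022 .225
```

```text
time: 13.35
tool_pos: [0.6098, 0.0027, 0.2258]
tool_rot: [-2.636, 1.57, 0.306]
contact_force: [-0.2, 1.1, 0.2]
opening: 0.0003
time: 14.35
tool_pos: [0.6089, -0.0004, 0.2252]
tool_rot: [-0.908, 1.571, 2.034]
contact_force: [1.2, 4.4, -1.1]
opening: 0.0007
winder tool [-0.0006 -0.026   0.2252] shift [ 0.005 -0.099 -0.015] roll opts [ 1.7997e+01 -3.0000e-03] q6 1.64 F [ 1.2  4.4 -1.1] t 14.35
top no knob
scene 171 36 top mean [ 0.0103 -0.0538  0.226 ] mid [ 0.0103 -0.053   0.2275] shift/cross~ [ 0.049 -0.255]
wrist 985 157 top mean [ 0.0159 -0.0547  0.2159] mid [ 0.0155 -0.0541  0.2166] shift/cross~ [ 0.075 -0.26 ]
```

```bash
python3 -m crank '[{"fingers":-1,"tx":0,"ty":-0.6,"tz":0,"roll":0},{"fingers":-1,"tx":-1.4,"ty":-0.6,"tz":0,"roll":0},{"fingers":-1,"tx":-1.5,"ty":-0.6,"tz":-1.2,"roll":0},{"fingers":-1,"tx":-1.5,"ty":0.2,"tz":-1.75,"roll":0},{"fingers":-1,"tx":-1.5,"ty":0.6,"tz":-1.75,"roll":0},{"fingers":-1,"tx":-1.5,"ty":0.6,"tz":-1.75,"roll":0},{"fingers":-1,"tx":-0.6,"ty":0.6,"tz":-1.75,"roll":0},{"fingers":-1,"tx":0.2,"ty":0.6,"tz":-1.75,"roll":0}]'; python3 look.py 0.02 -.05 .217 p4
```

```text
time: 15.5
tool_pos: [0.6721, -0.037, 0.2171]
tool_rot: [2.903, 1.57, -0.438]
contact_force: [-0.4, 0.1, -0.0]
opening: 0.0003
winder tool [ 0.0686 -0.0494  0.2171] shift [0.002 0.016 1.215] roll opts [-18.   0.] q6 1.6 F [-0.4  0.1 -0. ] t 15.5
top no knob
scene no knob
wrist no knob
```

View pics/p4scene.png

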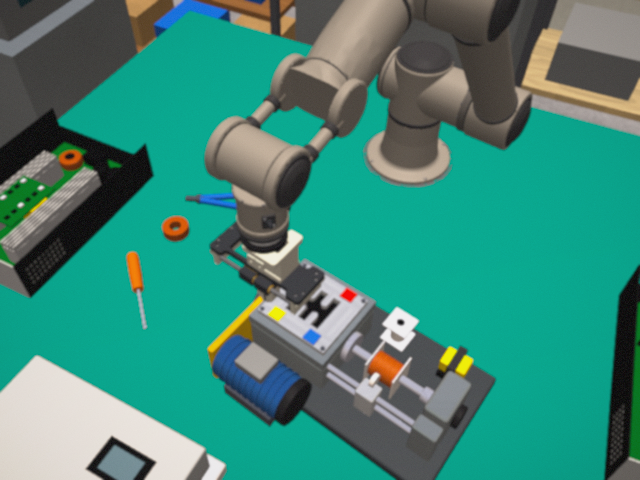

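The gripper, near (290,280), hides the knob, as expected. I push frontward into the slot.

```bash
python3 -m crank '[{"fingers":-1,"tx":0,"ty":0,"tz":0.7,"roll":0},{"fingers":-1,"tx":0,"ty":0,"tz":1.0,"roll":0},{"fingers":-1,"tx":0,"ty":0,"tz":1.2,"roll":0},{"fingers":-1,"tx":0,"ty":0,"tz":1.4,"roll":0},{"fingers":-1,"tx":0,"ty":0,"tz":1.6,"roll":0},{"fingers":-1,"tx":0,"ty":0,"tz":1.8,"roll":0},{"fingers":-1,"tx":0,"ty":0,"tz":1.95,"roll":0},{"fingers":-1,"tx":0,"ty":0,"tz":2.05,"roll":0}]'; python3 look.py -.021 -.05 .217
```

```text
time: 16.65
tool_pos: [0.5919, -0.0215, 0.217]
tool_rot: [-0.13, 1.57, 2.813]
contact_force: [1.2, 0.7, -1.1]
opening: 0.0002
winder tool [-0.0131 -0.05    0.217 ] shift [-0.001  0.001  0.198] roll opts [ 1.7997e+01 -3.0000e-03] q6 1.6 F [ 1.2  0.7 -1.1] t 16.65
top 125 24 top mean [-0.0458 -0.0481  0.225 ] mid [-0.0449 -0.0517  0.2261] shift/cross~ [-0.216 -0.249]
scene 48 5 top mean [-0.0387 -0.0369  0.211 ] mid [-0.0385 -0.0368  0.211 ] shift/cross~ [-0.185 -0.177]
wrist 50 50 top mean [-0.0334 -0.0498  0.2233] mid [-0.0281 -0.0496  0.2299] shift/cross~ [-0.135 -0.239]
```

```bash
python3 -m crank '[{"fingers":-1,"tx":0,"ty":0,"tz":0.04,"roll":0},{"fingers":-1,"tx":0,"ty":0,"tz":0.08,"roll":0},{"fingers":-1,"tx":0,"ty":0,"tz":0.12,"roll":0},{"fingers":-1,"tx":0,"ty":0,"tz":0.15,"roll":0},{"fingers":-1,"tx":0,"ty":0,"tz":0.18,"roll":0},{"fingers":-1,"tx":0,"ty":0,"tz":0.2,"roll":0},{"fingers":-1,"tx":0,"ty":0,"tz":0.2,"roll":0},{"fingers":-1,"tx":0,"ty":0,"tz":0.2,"roll":0}]'; python3 look.py -.021 -.05 .217
```

```text
time: 17.8
tool_pos: [0.5846, -0.0202, 0.2174]
tool_rot: [2.379, 1.571, -0.962]
contact_force: [0.3, -0.2, -0.5]
opening: 0.0006
winder tool [-0.0205 -0.0501  0.2174] shift [ 0.009 -0.003  0.012] roll opts [ 1.7996e+01 -4.0000e-03] q6 1.61 F [ 0.3 -0.2 -0.5] t 17.8
top 129 30 top mean [-0.0542 -0.0475  0.2225] mid [-0.0532 -0.0485  0.224 ] shift/cross~ [-0.256 -0.233]
scene 58 8 top mean [-0.0459 -0.0379  0.2102] mid [-0.0462 -0.038   0.211 ] shift/cross~ [-0.222 -0.183]
wrist 55 2 top mean [-0.0296 -0.0507  0.2376] mid [-0.0296 -0.0507  0.2376] shift/cross~ [-0.142 -0.244]
```

```bash
python3 -m crank '[{"fingers":-1,"tx":0,"ty":0,"tz":0.02,"roll":0},{"fingers":-1,"tx":0,"ty":0,"tz":0.04,"roll":0},{"fingers":-1,"tx":0,"ty":0,"tz":0.06,"roll":0},{"fingers":-1,"tx":0,"ty":0,"tz":0.06,"roll":0},{"fingers":-1,"tx":0,"ty":0,"tz":0.06,"roll":0},{"fingers":-1,"tx":0,"ty":0,"tz":0.06,"roll":0},{"fingers":-1,"tx":0,"ty":0,"tz":0.06,"roll":0},{"fingers":-1,"tx":0,"ty":0,"tz":0.06,"roll":0}]'; python3 look.py -.021 -.05 .217
```

```text
time: 18.95
tool_pos: [0.5822, -0.0197, 0.2173]
tool_rot: [1.466, 1.571, -1.875]
contact_force: [1.0, -0.8, 0.3]
opening: 0.0004
winder tool [-0.023  -0.0501  0.2173] shift [ 0.007 -0.002 -0.049] roll opts [ 1.7997e+01 -3.0000e-03] q6 1.61 F [ 1.  -0.8  0.3] t 18.95
top 127 24 top mean [-0.0563 -0.0477  0.2221] mid [-0.0564 -0.0489  0.2251] shift/cross~ [-0.271 -0.235]
scene 61 6 top mean [-0.0478 -0.0378  0.2119] mid [-0.0482 -0.0377  0.2133] shift/cross~ [-0.232 -0.181]
wrist 58 2 top mean [-0.0317 -0.0507  0.238 ] mid [-0.0317 -0.0507  0.238 ] shift/cross~ [-0.153 -0.244]
```

```bash
python3 -m crank '[{"fingers":-1,"tx":0,"ty":0,"tz":0.02,"roll":0},{"fingers":-1,"tx":0,"ty":0,"tz":0.04,"roll":0},{"fingers":-1,"tx":0,"ty":0,"tz":0.05,"roll":0},{"fingers":-1,"tx":0,"ty":0,"tz":0.05,"roll":0},{"fingers":-1,"tx":0,"ty":0,"tz":0.05,"roll":0},{"fingers":-1,"tx":0,"ty":0,"tz":0.05,"roll":0},{"fingers":-1,"tx":0,"ty":0,"tz":0.05,"roll":0},{"fingers":-1,"tx":0,"ty":0,"tz":0.05,"roll":0}]'; python3 look.py -.021 -.05 .217
```

```text
time: 20.1
tool_pos: [0.5803, -0.0193, 0.2173]
tool_rot: [2.454, 1.571, -0.887]
contact_force: [2.6, -0.3, -1.4]
opening: 0.0004
winder tool [-0.0249 -0.0501  0.2173] shift [ 0.008 -0.002 -0.098] roll opts [ 1.7997e+01 -3.0000e-03] q6 1.61 F [ 2.6 -0.3 -1.4] t 20.1
top 118 34 top mean [-0.0584 -0.0469  0.2206] mid [-0.0587 -0.0512  0.2215] shift/cross~ [-0.282 -0.246]
scene 64 6 top mean [-0.0512 -0.0378  0.2115] mid [-0.0521 -0.0378  0.2113] shift/cross~ [-0.25  -0.182]
wrist 63 2 top mean [-0.0333 -0.0507  0.2386] mid [-0.0333 -0.0507  0.2386] shift/cross~ [-0.16  -0.244]
```

```bash
python3 -m crank '[{"fingers":-1,"tx":0,"ty":0,"tz":-0.7,"roll":0},{"fingers":-1,"tx":-1.4,"ty":0,"tz":-0.8,"roll":0},{"fingers":-1,"tx":-1.8,"ty":-0.8,"tz":-0.8,"roll":0},{"fingers":-1,"tx":-1.8,"ty":-1.7,"tz":0,"roll":0},{"fingers":-1,"tx":-1.8,"ty":-1.8,"tz":1.2,"roll":0},{"fingers":-1,"tx":-1.8,"ty":-1.8,"tz":2.3,"roll":0},{"fingers":-1,"tx":-1.8,"ty":-1.8,"tz":2.3,"roll":0},{"fingers":-1,"tx":-1.8,"ty":-1.8,"tz":2.3,"roll":0}]'; python3 look.py -.05 -.01 .217 p5
```

```text
time: 21.25
tool_pos: [0.5047, 0.0694, 0.2897]
tool_rot: [2.929, 1.57, -0.412]
contact_force: [0.6, -0.3, 0.5]
opening: 0.0003
winder tool [-0.1165  0.0219  0.2897] shift [ 1.819  0.797 -1.662] roll opts [ 1.7997e+01 -3.0000e-03] q6 1.76 F [ 0.6 -0.3  0.5] t 21.25
top 128 24 top mean [-0.0488 -0.0507  0.2234] mid [-0.0491 -0.0526  0.225 ] shift/cross~ [-0.236 -0.253]
scene 384 96 top mean [-0.051  -0.0503  0.2203] mid [-0.0531 -0.0515  0.2219] shift/cross~ [-0.255 -0.248]
wrist 3644 1447 top mean [-0.0514 -0.0515  0.2191] mid [-0.0529 -0.0534  0.2198] shift/cross~ [-0.254 -0.257]
```

View pics/p5wrist.png

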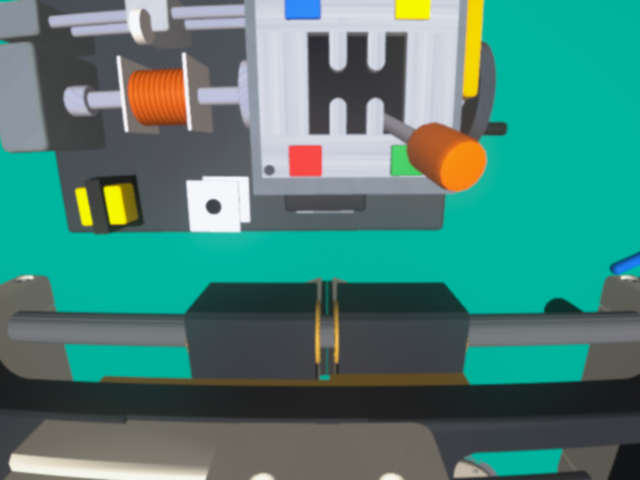

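The wrist view shows the knob at (447,158), leaning over the green marker. I check both swings with a proper cylinder fit.

```bash
cat > fit.py <<'E'
from h import *
from scipy.optimize import least_squares
off=dict(top=(0,0),scene=(.0005,.0005),wrist=(.001,-.0019))
def run(names=('top','scene','wrist')):
  for n in names:
    im,d,c,P=snap(n);W=cloud(im,d,c,P)
    hsv=cv2.cvtColor(im,cv2.COLOR_RGB2HSV);h,s=hsv[...,0],hsv[...,1]
    X=np.stack([(W[...,:2]-C)@ex-off[n][0],(W[...,:2]-C)@ey-off[n][1],W[...,2]-.025],-1)
    m=(X[...,2]>.14)&(X[...,2]<.22)&(s>140)&(h>4)&(h<19)&(np.hypot(X[...,0],X[...,1])<.1)
    m=cv2.erode(m.astype(np.uint8),np.ones((3,3)))>0
    p=X[m]
    def r(t):
        a,b=t;u=np.array([np.sin(a),np.sin(b)*np.cos(a),np.cos(a)*np.cos(b)])
        z=p@u;rad=np.linalg.norm(p-z[:,None]*u,axis=1)
        q=np.stack([rad-.0165,abs(z-.185)-.023],1)
        return np.where(q.max(1)>0,np.linalg.norm(np.maximum(q,0),axis=1),q.max(1))
    f=least_squares(r,[-.25,-.25],loss='soft_l1',f_scale=.002)
    print(n,len(p),'shift,cross',f.x.round(3),'rms mm',(1e3*np.sqrt((r(f.x)**2).mean())).round(2))
run()
E
python3 fit.py
```

```text
top 66 shift,cross [-0.287 -0.276] rms mm 1.67
scene 309 shift,cross [-0.283 -0.291] rms mm 1.72
wrist 3378 shift,cross [-0.282 -0.283] rms mm 0.63
```

All three cameras put both swings at about 0.28 rad, which is at the stops. The arm is clear of everything, so I hand in.

```bash
python3 -c "
from cell import *
print(observe()['contact_force'],observe()['qvel'].round(3)); print(hand_in())"
```

```text
[ 0.45920164  0.01711157 -0.11322044] [ 0.002 -0.004  0.004 -0.001  0.    -0.001]
the job is handed in; nothing more can be done
None
```

The lever is fully home in the green-marked slot (front right), and I handed the job in at about 21 s. I moved it with the shut fingertips only. The pushes were back to neutral, across to the right lane in three goes because the first two stopped short, then forward into the slot.

**Lever position:** a cylinder fit of the knob from each camera, taken last, put the lever at the 0.28 rad stops in both directions:

| Camera | Shift (rad) | Cross (rad) |
|---|---|---|
| wrist | -0.282 | -0.283 |
| top | -0.287 | -0.276 |
| scene | -0.283 | -0.291 |

The quicker knob-top estimate on the same view read lower (0.24–0.26 rad). I trusted the fit, because that estimate favours the raised edge of the tilted knob.

**Forces and clearance:** force readings after each move never exceeded about 5 N, though peaks during a move were not recorded. At hand-in the arm stood clear and still, reading about 0.5 N, which is within sensor noise.

**Loose items:** the arm stayed well above them throughout. I did not measure their positions again at the end.

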